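# Open the bayonet filter holder of an air sampler

## Task

Open the air sampler's filter holder: press its blue cover in against the spring, twist it a quarter turn anticlockwise to free it from the two red lugs, and lift it off without forcing anything. Set the cover down gently, flat and grip up, in the shallow steel tray, let go, and leave the tip box, bottle and jar where they are.

Things in the scene. Friction and masses are not known exactly. Their poses are not given: they have to be found in the camera images.
- cover: Blue round bayonet cover, 150 g: disc 72 mm across, 28 mm thick, with two ears (16 mm wide, 8 mm thick, flush with the disc's top face) reaching 48 mm from the axis on its +y and -y sides. Yellow grip bar on top. Origin: centre of the underside; z: out along the axis through the grip. Clamped in the holder at the start.
- grip (a point): Centre of the top face of the cover's yellow grip bar, 60 mm above the cover's origin. The bar is 56 mm long along the cover's y, 14 mm wide along its x, 32 mm tall above the disc. The cover and holder look the same after half a turn.
- seat: Round aluminium filter holder on the sampler (fixed), flange 120 mm across. Origin: centre of the flange's flat face; z: the bayonet axis, pointing out of the holder, leaning 0.55 rad (31.5 degrees) from vertical towards the sampler's front (-x); y: level. At the start the cover's axes are parallel to the seat's, with the cover's origin at z = 15 mm (the bar level).
- lug_left (a point): Centre of the top of the red lug on the seat's +y side, 49 mm above the flange face; the lug covers 42 to 58 mm from the axis, 36 mm wide, and holds the cover's ear from above. A tooth under it (7 mm deep) blocks turning until the cover is pressed in 8 mm or more (9 to 11 is good); then it turns only anticlockwise seen from outside (right-handed about the seat's z).
- lug_right (a point): The same point of the like lug on the seat's -y side. The ears are clear of both lugs once the cover is turned 55 degrees or more; two steel pins (8 mm thick, 45 mm above the face, 47 mm from the axis) stop it at about 90 degrees.
- rim (a point): Centre of the shallow rim round the cover's disc, 21 mm above the flange face, 1 mm play. The freed cover sits loosely in it and lifts out along the seat's z: 10 mm clears the rim, 35 mm clears lugs and pins.
- pad (a joint): Travel (m) of the sprung white pad beneath the cover, 56 mm across: about 0 with the cover locked, up to 0.013 fully pressed in. It pushes the cover outwards with about 4 N at 0 and 8.5 N at 0.013.
- tray: Open shallow steel tray (fixed), 200 mm along its x, 180 mm along its y, walls 25 mm high, 4 mm thick, floor 4 mm thick. Origin: centre of the underside.
- sampler: White air sampler that carries the holder (fixed): box 170 x 160 x 55 mm from -55 to +115 mm along its x, with the sloping head rising to about 0.2 m over its origin. Origin: on the bench below the centre of the seat; its front is -x.
- tip_box: Loose blue pipette-tip box, 85 x 125 x 51 mm (bystander). Origin: centre of the underside.
- bottle: Loose amber bottle, 60 mm across, 130 mm tall (bystander). Origin: centre of the underside.
- jar: Loose white jar with a red cap, 64 mm across, 75 mm tall (bystander). Origin: centre of the underside.
Things that resemble listed ones, but are neither listed nor needed, are in the scene too. What is shaped like the cover but green or turquoise is not meant.

How it is judged (in metres and radians):
On the way:
1. the cover, pressed in at least 6 mm, is turned past the teeth of the lugs (angle between the y axis of cover and the y axis of seat, either way round above 0.15 rad and z of cover in the frame of seat below 0.009 m and distance between cover and seat below 0.012 m), for 0.1 s.
At the end, for the whole second after the job is handed in: The cover lies at rest inside the tray, grip up, flat to 0.1 rad, its underside within 6 mm of the tray's floor, its centre within 75 mm (tray's x) and 65 mm (tray's y) of the tray's centre (z of cover in the frame of tray between 0 and 0.01 m and x of cover in the frame of tray between -0.075 and 0.075 m and y of cover in the frame of tray between -0.065 and 0.065 m and angle between cover's own z axis and vertical below 0.1 rad and linear speed of cover below 0.02 m/s); the robot touches nothing.
It fails at once if the tip box is moved more than 30 mm (distance of tip_box from where it was at the start of the episode above 0.03 m).
It fails at once if the bottle is moved more than 30 mm (distance of bottle from where it was at the start of the episode above 0.03 m).
It fails at once if the jar is moved more than 30 mm (distance of jar from where it was at the start of the episode above 0.03 m).
It fails at once if the cover is dropped (out of the fingers and falling faster than 0.7 m/s) (linear speed of cover above 0.7 m/s and contact force between the fingers and cover below 0.1 N).
It fails at once if the cover is forced against its holder with over 150 N (contact force between cover and seat above 150 N).
It also fails if it takes over 40 s, if anything falls off the work surface, if the arm or the gripper's body presses on something with over 40 N, if the wrist force passes 120 N, or if a joint passes its speed limit or range.

## Robot

A 6-joint arm with a two-finger parallel gripper is mounted at the origin on the work surface. World frame = base frame: x ahead of the robot, y to its left, z up, the work surface at z = 0. Lengths are in mm, angles in rad, forces in N, time in s.
With the tool pointing down it reaches from about 275 to 1000 mm from the base axis. Payload 8.4 kg.
Tool frame: the origin (TCP) lies midway between the tips of the shut fingers; the grasp point (between the pads) lies 19 mm behind it; z points along the fingers, y is the line along which they close (so a half turn about z gives the same grasp; the last joint's range is limited). The gripper opens to 85 mm and grips with 20 to 120 N. Pads are 22 mm wide; open, the fingers measure 114 mm over their backs; the gripper's body (76 mm by 85 mm) begins 54 mm behind the grasp point. The pads swing forward as they close: fully open they stand 13 mm farther back than shut.
Start: joints at [-1.126, 0.353, 1.633, -0, 1.155, -0.002], TCP at [270.05, -563.65, 231.281] pointing down, gripper open.
Joint ranges: [-2.63, 2.63], [-0.92, 2.1], [0.06, 2.66], [-1.3, 4.44], [0, 2.69], [-3.02, 3.02]. Speed limits (rad/s): [2.22, 2.22, 2.79, 3.14, 3.14, 3.14].

## Interface

Orientations are given as [roll, pitch, yaw] about the fixed x, y, z axes, in that order (R = Rz(yaw) Ry(pitch) Rx(roll)).
In Python, from rig import r gives the robot as it stands.
- The arm moves only by the shell command python3 -m inch 'ROWS' [OPENING] [FORCE]. ROWS is JSON, a list that holds one entry, the list of rows, each a list of 6 numbers: the shift along the tool's x, y, z scaled (see below), then the turn, a rotation vector about the tool's x, y, z scaled (see below). In form: [[[tx, ty, tz, wx, wy, wz], ...]]. A call has 1 to 8 rows; each row is the pose to reach, as a shift and turn from the pose commanded when the call began, along the tool's axes at that moment, turning the shorter way round; what a row does not reach only later rows make up. The controller multiplies each number of a shift by 20 cm and each number of a turn by pi rad. A row lasts 1/12 s, in which the tool goes at most 41.7 mm and 7.16 degrees, less where a joint would pass 70% of its speed; a pose out of reach is approached as far as the arm can. A call with a number of a shift or a turn outside -1 to 1 is refused whole. A call with a gripper value outside its range is refused whole. OPENING is the gripper's target within -1 to 1 (fully open at 1, half-way at 0, shut at -1), set as the call begins (- or left out, the last holds). The fingers move at their own pace and stop on an object; FORCE is the grip in N (left out, the last holds). Time passes only in rows, so rows that repeat a pose let the fingers close. It gives the time, the measured TCP pose, the force, the opening and the grip force at its end, in the units of the state.
- r.sense(): the state, without advancing time (a new reading comes with each control period).
- r.grab_frame(name): name is "scene" or "top" or "wrist"; returns the picture (480x640x3 uint8, red, green, blue); there is no depth.
- r.camera_info(name): a dict with "K" (3x3 intrinsics, pixels), "distortion" ([k1, k2, p1, p2, k3] as OpenCV has them; the pictures are not rectified), "rvec" (rotation vector, rad) and "tvec" (3), from world to camera coordinates, as OpenCV has them; the wrist camera has in their place "mount" (4x4, takes a point from camera to tool coordinates, whose origin is the TCP and whose axes are the flange's). Camera axes: x right, y down, z forward; pixel columns grow to the right and rows downward; lengths in mm; the calibration is good to about 2 mm. A picture is of the moment at which its call begins: read the wrist's pose just before it. camera_info takes no time and is no camera call.
- r.sign_off(): hands the job in; it is judged then, once.
The state is a dict: "clock": time; "qpos": joint angles; "qvel": joint speeds; "joint_efforts": joint torques, N m; "eef_pos": TCP position; "tcp_rot": TCP orientation; "contact_force": force on the tool from outside, world axes, zero at the start; "wrist_torque": the same for the moment, N m; "opening": opening from 0.0 (shut) to 1.0 (fully open); "grasp_force": force on a finger pad.
Only numpy, scipy, OpenCV 4.12 (cv2) and the standard library are available. Lean on these libraries where they do the work, as an engineer would, in place of code of your own. Each camera call takes 0.05 s, during which the arm holds its last target. There are 200 camera calls.

## Working session

There is one attempt and no reset: what is moved stays moved. The work goes in short steps, Python scripts to look and compute and a shell command to move; the robot and the scene stay as the last step left them, time stands still between calls to the robot, and variables do not carry over. Pictures are saved under pics/ and viewed, at most 10 in all, crops included, and the job is handed in when it is done.

```bash
ls; mkdir -p pics; python3 - <<'E'
from rig import r
import cv2,numpy as np
for n in("scene","top","wrist"):
    im=r.grab_frame(n); cv2.imwrite(f"pics/{n}0.png",im[:,:,::-1])
    i=r.camera_info(n); print(n,{k:np.round(v,3).tolist() for k,v in i.items() if not isinstance(v,str)})
s=r.sense(); print(s)
E
```

```text
pics
scene {'K': [[457.063, 0.0, 324.484], [0.0, 457.063, 247.372], [0.0, 0.0, 1.0]], 'distortion': [-0.083, 0.0, 0.0, 0.0, 0.0], 'rvec': [1.037, 2.309, -1.151], 'tvec': [378.5, -134.83, 1391.316]}
top {'K': [[621.552, 0.0, 318.166], [0.0, 621.552, 238.612], [0.0, 0.0, 1.0]], 'distortion': [-0.089, 0.0, 0.0, 0.0, 0.0], 'rvec': [2.171, -2.109, 0.174], 'tvec': [-22.047, 598.874, 1351.461]}
wrist {'K': [[430.139, 0.0, 319.557], [0.0, 430.139, 243.201], [0.0, 0.0, 1.0]], 'distortion': [-0.016, 0.0, 0.0, 0.0, 0.0], 'mount': [[-0.001, -0.961, -0.275, 69.705], [1.0, -0.001, 0.002, 0.084], [-0.002, -0.275, 0.961, -142.083], [0.0, 0.0, 0.0, 1.0]]}
{'clock': 0.15, 'qpos': array([-1.12640754e+00,  3.53494687e-01,  1.63392592e+00, -3.94465426e-06,
        1.15520245e+00, -2.41448580e-03]), 'qvel': array([-0.00064604, -0.00351085, -0.00120525,  0.00066045,  0.00160635,
        0.00086762]), 'joint_efforts': array([ 9.77074305e-04, -6.05636716e+01, -3.42339778e+01,  7.61660431e-05,
        6.09364142e-03,  6.39088142e-06]), 'eef_pos': array([ 269.89622067, -563.34022691,  230.74662664]), 'tcp_rot': array([-3.14056225e+00,  1.11933391e-06,  4.46804870e-01]), 'contact_force': array([ 0.00927905, -0.94412503,  0.1649663 ]), 'wrist_torque': array([-0.01633204,  0.02287019,  0.06472287]), 'grasp_force': 0.0, 'opening': 1.0009859113368706}
```

View pics/scene0.png

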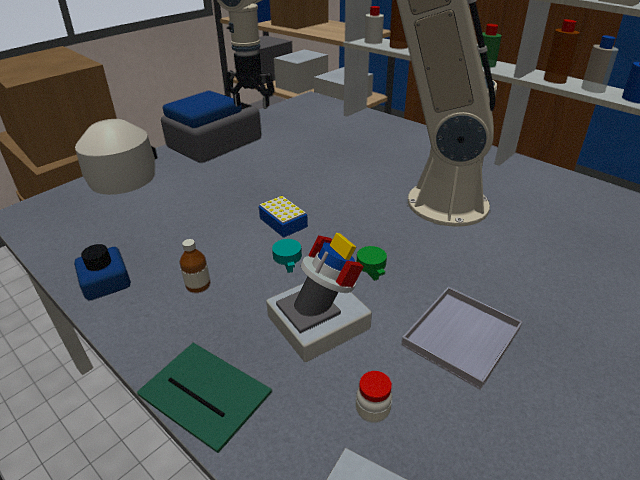

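View pics/top0.png

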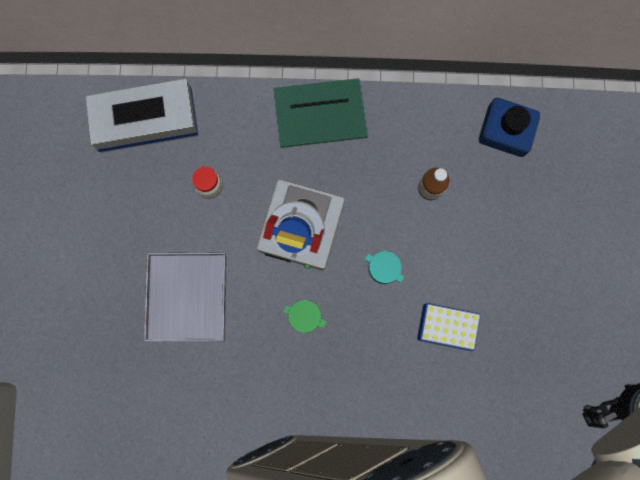

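The scene view shows the sampler at about (320,290) with the cover's yellow bar at (343,246), and red lugs at (318,248) and (348,273). The tray is at (462,335). The top view shows the bar at (291,240), lugs at (271,227) and (316,242), the tray at (186,297) and the jar at (206,180). The green and turquoise decoys at (305,316) and (385,267) lie on the bench.

```bash
cat > h.py <<'E'
from rig import r
import cv2,numpy as np
from scipy.spatial.transform import Rotation as R
def pose(s=None):
    s=s or r.sense(); T=np.eye(4); T[:3,:3]=R.from_euler('xyz',s['tcp_rot']).as_matrix(); T[:3,3]=s['eef_pos']; return T
def cam(n,T=None):
    i=r.camera_info(n); K=np.array(i['K']); d=np.array(i['distortion'])
    if n=='wrist': C=(pose() if T is None else T)@np.array(i['mount'])
    else:
        W=np.eye(4); W[:3,:3]=cv2.Rodrigues(np.array(i['rvec']))[0]; W[:3,3]=np.ravel(i['tvec']); C=np.linalg.inv(W)
    return K,d,C
def ray(c,px):
    K,d,C=c; u=cv2.undistortPoints(np.array(px,float).reshape(-1,1,2),K,d).reshape(-1,2)
    v=np.c_[u,np.ones(len(u))]@C[:3,:3].T; return C[:3,3],v/np.linalg.norm(v,axis=1)[:,None]
def onplane(c,px,z):
    o,v=ray(c,px); return o+v*((z-o[2])/v[:,2])[:,None]
def tri(obs): # [(cam,px)]
    A=np.zeros((3,3));b=np.zeros(3);L=[]
    for c,p in obs:
        o,v=ray(c,p); P=np.eye(3)-np.outer(v[0],v[0]); A+=P;b+=P@o;L.append((o,P))
    x=np.linalg.solve(A,b); return x,[round(float(np.linalg.norm(P@(x-o))),1) for o,P in L]
def proj(c,X):
    K,d,C=c; W=np.linalg.inv(C); return cv2.projectPoints(np.array(X,float).reshape(-1,1,3),cv2.Rodrigues(W[:3,:3])[0],W[:3,3],K,d)[0].reshape(-1,2)
def blobs(im,lo,hi,amin=30):
    h=cv2.cvtColor(im,cv2.COLOR_RGB2HSV); m=cv2.inRange(h,lo,hi)
    if lo[0]==0: m|=cv2.inRange(h,(172,)+tuple(lo[1:]),(180,)+tuple(hi[1:]))
    cs=[c for c in cv2.findContours(m,cv2.RETR_EXTERNAL,cv2.CHAIN_APPROX_NONE)[0] if cv2.contourArea(c)>amin]
    return [(np.round([q['m10']/q['m00'],q['m01']/q['m00']],1).tolist(),cv2.contourArea(c),np.round(cv2.boxPoints(cv2.minAreaRect(c)),1).tolist(),c) for c in cs for q in[cv2.moments(c)]]
RED=((0,150,60),(8,255,255)); YEL=((18,150,80),(35,255,255))
E
python3 - <<'E'
from h import *
for n in("scene","top"):
    im=cv2.imread(f"pics/{n}0.png")[:,:,::-1].copy()
    for k,q in(("red",RED),("yel",YEL)):
        for b in blobs(im,*q): print(n,k,b[:3])
    x0,y0,x1,y1=(260,210,400,370) if n=="scene" else (130,160,350,350)
    f=4 if n=="scene" else 3
    cv2.imwrite(f"pics/{n}c.png",cv2.resize(im[y0:y1,x0:x1,::-1],None,fx=f,fy=f,interpolation=cv2.INTER_CUBIC)[:600,:800])
E
```

```text
scene red ([375.1, 385.9], 749.0, [[359.0, 371.0], [391.0, 371.0], [391.0, 401.0], [359.0, 401.0]])
scene red ([349.1, 273.3], 415.0, [[334.79998779296875, 282.3999938964844], [347.6000061035156, 256.79998779296875], [363.6000061035156, 264.79998779296875], [350.79998779296875, 290.3999938964844]])
scene red ([318.3, 244.5], 165.0, [[308.0, 255.0], [319.20001220703125, 232.60000610351562], [331.6000061035156, 238.8000030517578], [320.3999938964844, 261.20001220703125]])
scene red ([491.4, 28.8], 97.5, [[486.0, 23.0], [497.0, 23.0], [497.0, 34.0], [486.0, 34.0]])
scene red ([568.6, 25.3], 118.5, [[562.0, 19.0], [576.0, 19.0], [576.0, 31.0], [562.0, 31.0]])
scene red ([374.4, 10.1], 61.0, [[370.0, 6.0], [379.0, 6.0], [379.0, 15.0], [370.0, 15.0]])
scene yel ([342.4, 245.8], 370.5, [[326.8999938964844, 243.6999969482422], [337.5, 231.0], [357.70001220703125, 247.8000030517578], [347.0, 260.5]])
top red ([315.6, 242.4], 98.5, [[309.5, 250.3000030517578], [315.79998779296875, 228.1999969482422], [322.5, 230.1999969482422], [316.20001220703125, 252.1999969482422]])
top red ([269.5, 226.8], 126.0, [[262.20001220703125, 236.39999389648438], [269.5, 214.5], [276.70001220703125, 216.89999389648438], [269.3999938964844, 238.8000030517578]])
top red ([204.5, 178.6], 428.0, [[193.0, 167.0], [216.0, 167.0], [216.0, 190.0], [193.0, 190.0]])
top yel ([290.3, 239.3], 225.0, [[276.29998779296875, 240.5], [279.0, 231.0], [304.20001220703125, 238.1999969482422], [301.5, 247.6999969482422]])
```

View pics/scenec.png

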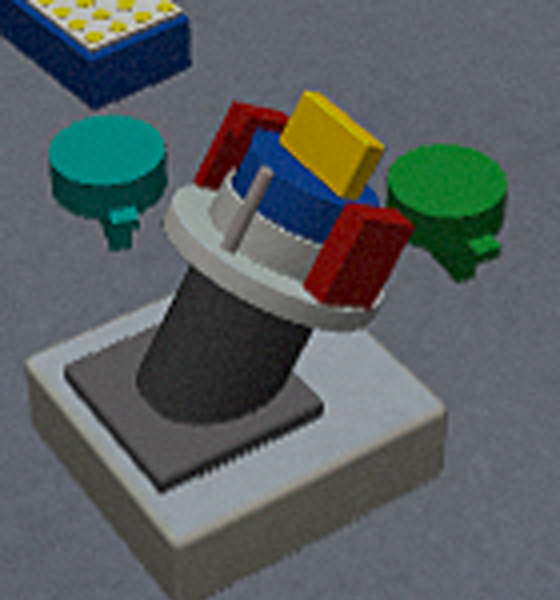

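View pics/topc.png

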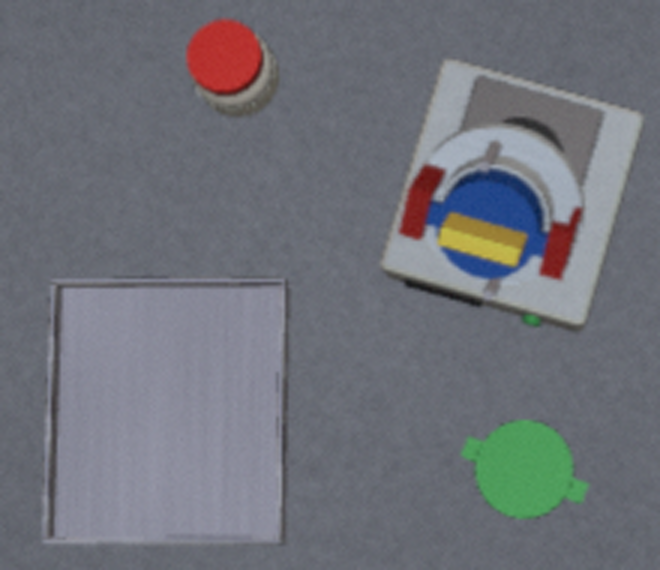

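The crops show the cover clamped with its ears under both red lugs and the bar level. In the top view the bar's upper face is centred near (290,241). The sampler's top corners in the top image are (278,180), (343,198), (324,268) and (258,249). The tray rim corners are (147,253), (225,253), (225,341) and (145,341).

```bash
python3 - <<'E'
from h import *
np.set_printoptions(precision=1,suppress=True)
S,T=cam("scene"),cam("top")
print("cams",S[2][:3,3],T[2][:3,3])
print("bar",tri([(S,[342.4,245.8]),(T,[290.3,239.3])]))
print("lugA",tri([(S,[318.3,244.5]),(T,[315.6,242.4])]),"lugB",tri([(S,[349.1,273.3]),(T,[269.5,226.8])]))
o=np.array([130,160])
box=onplane(T,np.array([[445,60],[640,113],[583,325],[383,268]])/3+o,55);print("box",box,np.linalg.norm(box-np.roll(box,1,0),axis=1))
tr=onplane(T,np.array([[50,280],[286,280],[284,543],[44,543]])/3+o,25);print("tray",tr,tr.mean(0),np.linalg.norm(tr-np.roll(tr,1,0),axis=1))
# tray height by two views: corner pairs (scene px measured from full view)
print([tri([(T,np.array(a)/3+o),(S,b)]) for a,b in(([50,280],[483,382]),([286,280],[404,335]),([44,543],[521,322]),([284,543],[449,290]))])
d=box[0]-box[3]+box[1]-box[2]; yaw=np.arctan2(d[1],d[0]); c=np.array([np.cos(yaw),np.sin(yaw),0])
print("yaw",yaw, "origin", box.mean(0)-30*c)
for n,z,p in(("jar",75,[204.5,178.6]),("bottle",130,[441,174]),("tip",51,[450,326])): print(n,onplane(T,p,z))
E
```

```text
cams [1137.   514.1  735. ] [ 377.7   -3.9 1429.3]
bar (array([573.2,  52.6, 187.2]), [1.0, 1.0])
lugA (array([575.6,  -3.1, 163.5]), [4.6, 4.6]) lugB (array([603.3,  97. , 159.4]), [0.1, 0.1])
box [[730.4  89.9  55. ]
 [693.7 -58.9  55. ]
 [531.6 -20.2  55. ]
 [569.9 129.8  55. ]] [165.5 153.2 166.6 154.8]
tray [[557.1 387.3  25. ]
 [562.6 206.2  25. ]
 [364.8 197.8  25. ]
 [358.5 378.4  25. ]] [460.8 292.4  25. ] [198.9 181.2 198.  180.7]
[(array([556.9, 387.4,  25.8]), [0.3, 0.3]), (array([560.6, 208.1,  29. ]), [2.9, 2.9]), (array([358.5, 378.7,  23.5]), [0.1, 0.1]), (array([363.1, 202.4,  14.1]), [3.4, 3.4])]
yaw -0.23891421928807435 origin [602.3  42.2  55. ]
jar [[723.9 254.7  75. ]]
bottle [[ 735.5 -266.3  130. ]]
tip [[ 411.7 -301.6   51. ]]
```

The numbers are consistent: the tray measures 199 x 181 mm with its rim at about 25 mm, and the seat's foot agrees with the bar to about 3 mm. Next I'll move to a viewing pose along the bayonet axis.

```bash
cat >> h.py <<'E'
np.set_printoptions(precision=4,suppress=True)
def seatR(yaw,lean=.55): return (R.from_euler('z',yaw)*R.from_euler('y',-lean)).as_matrix()
def toolR(Rs,turn=0): # turn: anticlockwise about seat z
    Q=np.c_[Rs[:,1],Rs[:,0],-Rs[:,2]]; return R.from_rotvec(turn*Rs[:,2]).as_matrix()@Q
def delta(pos,Rg,T=None):
    T=pose() if T is None else T; D=T[:3,:3].T
    t=D@(np.array(pos)-T[:3,3]); w=R.from_matrix(D@Rg).as_rotvec()
    print("shift mm",t,"units",t/200,"turn units",w/np.pi,"deg",np.degrees(np.linalg.norm(w)))
E
python3 - <<'E'
from h import *
Rs=seatR(-.25); g=np.array([565,54.7,189]); n=Rs[:,2]; print(Rs)
delta(g+100*n,toolR(Rs))
E
```

```text
[[ 0.826   0.2474 -0.5064]
 [-0.2109  0.9689  0.1293]
 [ 0.5227  0.      0.8525]]
shift mm [ 493.0961 -463.4474  -43.0289] units [ 2.4655 -2.3172 -0.2151] turn units [-0.164   0.0763 -0.271 ] deg 58.64980543411699
```

```bash
python3 -m inch '[[[1,-0.94,-0.09,0,0,0],[1,-0.94,-0.09,0,0,0],[1,-0.94,-0.09,0,0,0],[1,-0.94,-0.09,0,0,0],[1,-0.94,-0.09,0,0,0],[1,-0.94,-0.09,0,0,0],[1,-0.94,-0.09,0,0,0]]]' 1 60
python3 -m inch '[[[1,-0.94,-0.09,0,0,0],[1,-0.94,-0.09,0,0,0],[1,-0.94,-0.09,0,0,0],[1,-0.94,-0.09,0,0,0],[1,-0.94,-0.09,0,0,0],[1,-0.94,-0.09,0,0,0],[1,-0.94,-0.09,0,0,0]]]'
python3 -m inch '[[[0.46,-0.43,-0.03,-0.164,0.076,-0.271],[0.46,-0.43,-0.03,-0.164,0.076,-0.271],[0.46,-0.43,-0.03,-0.164,0.076,-0.271],[0.46,-0.43,-0.03,-0.164,0.076,-0.271],[0.46,-0.43,-0.03,-0.164,0.076,-0.271],[0.46,-0.43,-0.03,-0.164,0.076,-0.271],[0.46,-0.43,-0.03,-0.164,0.076,-0.271],[0.46,-0.43,-0.03,-0.164,0.076,-0.271]]]'
python3 - <<'E'
from h import *
Rs=seatR(-.25); g=np.array([565,54.7,189]); n=Rs[:,2]
delta(g+100*n,toolR(Rs)); print(r.sense())
E
```

```text
clock: 0.73
eef_pos: [369.6, -304.4, 249.3]
tcp_rot: [-3.141, -0.001, 0.447]
contact_force: [0.8, -0.1, 0.7]
opening: 1.002
grasp_force: 0.0
clock: 1.32
eef_pos: [469.2, -48.4, 267.7]
tcp_rot: [-3.141, -0.001, 0.448]
contact_force: [-0.2, -1.3, 0.4]
opening: 1.001
grasp_force: 0.0
clock: 1.98
eef_pos: [513.9, 66.4, 273.3]
tcp_rot: [2.6, -0.002, 1.307]
contact_force: [0.6, -0.2, 0.0]
opening: 1.005
grasp_force: 0.0
shift mm [ 1.3133  0.5766 -0.7148] units [ 0.0066  0.0029 -0.0036] turn units [-0.0027  0.0015 -0.004 ] deg 0.9201104718100069
{'clock': 1.9833, 'qpos': array([ 0.3104, -0.0723,  2.1561, -0.4801,  0.6457,  0.9009]), 'qvel': array([ 0.087 , -0.298 ,  0.5906, -0.8164, -0.9678, -0.448 ]), 'joint_efforts': array([  0.1039, -26.9112, -36.9699,   0.1032,  -0.2764,   0.7229]), 'eef_pos': array([513.8934,  66.3984, 273.3396]), 'tcp_rot': array([ 2.6002, -0.0024,  1.3075]), 'contact_force': array([ 0.6084, -0.2432,  0.0012]), 'wrist_torque': array([0.037 , 0.2468, 0.0018]), 'grasp_force': 0.0, 'opening': 1.0046169698581513}
```

```bash
python3 -m inch '[[[0,0,0,0,0,0],[0,0,0,0,0,0],[0,0,0,0,0,0]]]'; python3 - <<'E'
from h import *
import pickle
s=r.sense(); im=r.grab_frame("wrist"); cv2.imwrite("pics/w1.png",im[:,:,::-1]); pickle.dump(pose(s),open("w1.pkl","wb"))
print(pose(s))
for k,q in(("red",RED),("yel",YEL)):
    for b in blobs(im,*q,amin=200): print(k,b[:3])
E
```

```text
clock: 2.23
eef_pos: [514.6, 65.7, 273.8]
tcp_rot: [2.604, -0.005, 1.298]
contact_force: [-0.9, -0.6, 0.3]
opening: 1.001
grasp_force: 0.0
[[  0.2697   0.8264   0.4943 514.6356]
 [  0.9629  -0.2343  -0.1337  65.663 ]
 [  0.0053   0.512   -0.859  273.8048]
 [  0.       0.       0.       1.    ]]
red ([327.3, 303.6], 1569.5, [[301.0, 319.0], [301.0, 280.0], [355.0, 280.0], [355.0, 319.0]])
red ([340.5, 154.6], 685.0, [[310.0, 137.0], [355.0, 137.0], [355.0, 166.0], [310.0, 166.0]])
yel ([326.8, 240.4], 2321.0, [[313.6000061035156, 190.10000610351562], [337.8999938964844, 189.60000610351562], [339.70001220703125, 290.8999938964844], [315.5, 291.3999938964844]])
```

View pics/w1.png

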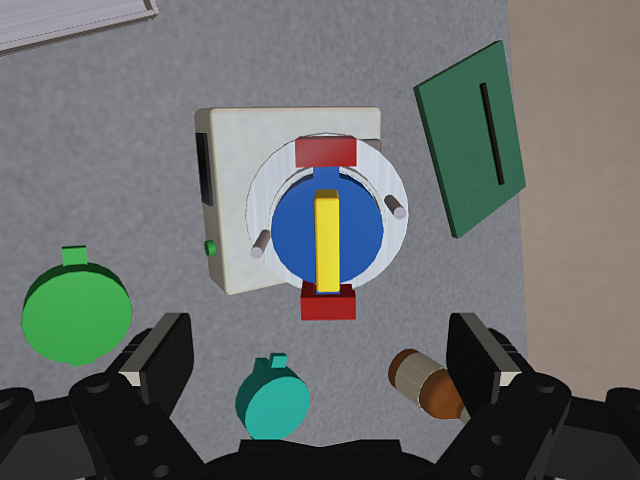

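The wrist view is nearly along the axis. The yellow bar's top face is about (315–339, 195–291), the red lugs are at (326,151) and (328,305), the pins at (261,243) and (395,207), and the ears sit under the lugs. I'll take a second wrist view shifted along tool x for height.

```bash
python3 -m inch '[[[-0.3,0,0,0,0,0],[-0.3,0,0,0,0,0],[-0.3,0,0,0,0,0],[-0.3,0,0,0,0,0],[-0.3,0,0,0,0,0]]]'; python3 - <<'E'
from h import *
import pickle
s=r.sense(); im2=r.grab_frame("wrist"); cv2.imwrite("pics/w2.png",im2[:,:,::-1]); pickle.dump(pose(s),open("w2.pkl","wb"))
print(pose(s))
for k,q in(("red",RED),("yel",YEL)):
    for b in blobs(im2,*q,amin=200): print(k,b[:3])
im=cv2.imread("pics/w1.png")[:,:,::-1]
print("w1 red col",im[130:172:2,315:341,0].mean(1).astype(int),im[274:324:2,315:341,0].mean(1).astype(int))
print("w1 yel col",im[184:204,322:333,0].mean(1).astype(int),im[280:300,322:333,0].mean(1).astype(int))
print("w1 yel row",im[220:270,308:346,0].mean(0).astype(int))
cv2.imwrite("pics/w2c.png",cv2.resize(np.ascontiguousarray(im2[0:290,220:430,::-1]),None,fx=2,fy=2))
E
```

```text
clock: 2.7
eef_pos: [499.1, 7.7, 273.6]
tcp_rot: [2.603, -0.005, 1.299]
contact_force: [-0.1, 0.3, -0.1]
opening: 1.001
grasp_force: 0.0
[[  0.2686   0.8261   0.4954 499.0756]
 [  0.9632  -0.2329  -0.1338   7.7278]
 [  0.0049   0.5131  -0.8583 273.5701]
 [  0.       0.       0.       1.    ]]
red ([325.8, 216.3], 1616.0, [[298.0, 194.0], [356.0, 194.0], [356.0, 231.0], [298.0, 231.0]])
red ([326.0, 43.6], 2092.5, [[292.0, 26.0], [357.0, 26.0], [357.0, 66.0], [292.0, 66.0]])
yel ([326.6, 134.2], 2576.5, [[313.0, 81.0], [339.0, 81.0], [339.0, 189.0], [313.0, 189.0]])
w1 red col [184 173 157  87  97 159 155 156 157 157 156 156 155 154 154 154 155 155
 151  58  60] [206 206 205 205 206 209 207 207 205  55  65  67 164 155 154 154 155 156
 156 157 157 156 157 133 125]
w1 yel col [ 42  41  40  38  47  84 110 106 106 106 107 106 101 116 182 222 221 225
 227 226] [226 226 226 226 226 226 226 227 226 228 234 213  58  31  64  74  66 105
 165 156]
w1 yel row [ 37  36  37  37  36  32  33 125 178 208 229 227 226 226 226 226 226 226
 226 226 226 226 226 226 226 226 226 226 227 230 246 132  32  33  38  38
  38  38]
```

View pics/w2c.png

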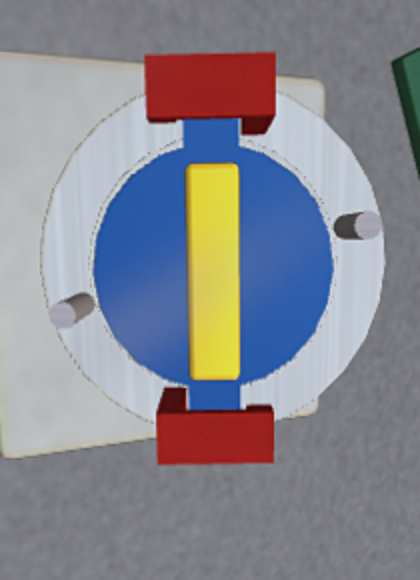

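Both lugs, both pins and the bar are clear in this view. The bar is at full-frame (313–339, 81–190) and the lugs at about (325,41) and (327,218). Now I'll triangulate bar corners, lug tops and pins.

```bash
python3 - <<'E'
from h import *
import pickle
C=[];P=[]
for k,(ry,rl) in((1,((120,175),(290,325))),(2,((20,75),(196,235)))):
    im=cv2.imread(f"pics/w{k}.png")[:,:,::-1].astype(int); c=cam("wrist",pickle.load(open(f"w{k}.pkl","rb"))); C.append(c); d={}
    y=(im[:,:,0]>170)&(im[:,:,1]>140)&(im[:,:,2]<110)
    q=cv2.boxPoints(cv2.minAreaRect(np.argwhere(y)[:,::-1].astype(np.float32)))
    q=q[np.argsort(q[:,1])]; d['bar']=q.mean(0); d['barT']=q[:2].mean(0); d['barB']=q[2:].mean(0); print(k,"bar",q.tolist())
    for n,(a,b) in(("lugT",ry),("lugB",rl)):
        m=(im[:,:,0]>142)&(im[:,:,1]<70); m[:a]=0;m[b:]=0; m[:,:285]=0;m[:,365:]=0
        rr=np.where(m.sum(1)>35)[0]; cc=np.where(m.sum(0)>8)[0]; d[n]=np.array([(cc[0]+cc[-1])/2,(rr[0]+rr[-1])/2]); print(n,cc[[0,-1]],rr[[0,-1]])
    P.append(d)
X={}
for n in P[0]:
    X[n],e=tri([(C[i],P[i][n]) for i in(0,1)]); print(n,X[n],e)
print("bar len",np.linalg.norm(X['barT']-X['barB']))
m=(X['lugT']+X['lugB'])/2; u=X['lugT']-X['lugB']; print("lugs mid",m,"span",np.linalg.norm(u),"yaw from lugs",-np.arctan2(u[0],u[1]),"from bar",-np.arctan2(*(X['barT']-X['barB'])[:2]),"tilt y",u[2]/100)
a=X['bar']-m; print("axis len (26)",np.linalg.norm(a),a/np.linalg.norm(a))
E
```

```text
1 bar [[337.98638916015625, 197.8162384033203], [314.92047119140625, 198.0813751220703], [339.05718994140625, 290.97637939453125], [315.99127197265625, 291.24151611328125]]
lugT [317 355] [156 165]
lugB [301 355] [298 319]
2 bar [[337.9742126464844, 81.58230590820312], [313.4914245605469, 82.02743530273438], [339.9263000488281, 188.94680786132812], [315.4435119628906, 189.39193725585938]]
lugT [293 357] [27 57]
lugB [298 356] [207 231]
bar [563.845   53.9349 197.445 ] [0.1, 0.1]
barT [570.5083  79.7579 197.4693] [0.0, 0.0]
barB [556.8153  26.3008 197.2648] [0.2, 0.2]
lugT [579.6889  97.6018 195.4852] [2.8, 2.8]
lugB [563.2181   1.5786 176.7014] [0.1, 0.1]
bar len 55.18334852501101
lugs mid [571.4535  49.5902 186.0933] span 99.21991150811108 yaw from lugs -0.16987648093110708 from bar -0.25075821469904785 tilt y 0.1878381554449922
axis len (26) 14.339653964068761 [-0.5306  0.303   0.7916]
```

```bash
python3 - <<'E'
from h import *
import pickle
C=[cam("wrist",pickle.load(open(f"w{k}.pkl","rb"))) for k in(1,2)]
im=cv2.imread("pics/w1.png")[:,:,::-1].astype(int); print(im[150,290:362:2,0],im[145,290:362:2,0])
lT=tri([(C[0],[326,153.3]),(C[1],[325,42])]); print("lugT",lT)
for n,a,b in(("pinR",[399,212],[404,112.5]),("pinL",[257,250],[252,157.5])): print(n,tri([(C[0],a),(C[1],b)]))
lB=np.array([563.2181,1.5786,176.7014]); g=np.array([563.845,53.935,197.445]); Rs=seatR(-.2508)
for n,p in(("lugT",lT[0]),("lugB",lB)): print(n,"in seat frame",Rs.T@(p-(g-75*Rs[:,2])))
T=pose(); Rg=toolR(Rs)
print("pre (TCP 30 above grip)"); delta(g+30*Rs[:,2],Rg)
print("grasp(TCP at seat z=50)"); delta(g-25*Rs[:,2],Rg)
E
```

```text
[193 193 195 154 154 154 156 155 157 157 157 157 156 158 157 156 156 157
 158 158 156 157 157 157 157 155 155 157 160 159 159 160 159 178 202 199] [195 194 195 154 156 156 156 156 157 157 158 158 157 156 158 157 158 156
 156 156 158 157 158 159 157 158 156 156 159 157 157 158 155 178 202 197]
lugT (array([587.7155,  98.2744, 178.0709]), [0.1, 0.1])
pinR (array([620.4022,  50.767 , 194.3863]), [0.3, 0.3])
pinL (array([540.7745,  45.5674, 142.1227]), [0.0, 0.0])
lugT in seat frame [ 0.2056 48.8763 52.1484]
lugB in seat frame [ -0.2826 -50.874   50.8413]
pre (TCP 30 above grip)
shift mm [61.0044  3.6228 61.2376] units [0.305  0.0181 0.3062] turn units [-0.0036  0.0021 -0.0062] deg 1.3439737635672628
grasp(TCP at seat z=50)
shift mm [ 61.3659   4.2383 116.233 ] units [0.3068 0.0212 0.5812] turn units [-0.0036  0.0021 -0.0062] deg 1.3439737635672628
```

The lugs land at (0, ±50, about 51) in the seat frame, against the expected (0, ±50, 49), so the frame is good to 1–2 mm. I'll go to the pre-grasp pose and correct there.

```bash
python3 -m inch '[[[0.305,0.018,0.3,-0.0036,0.002,-0.006],[0.305,0.018,0.3,-0.0036,0.002,-0.006],[0.305,0.018,0.3,-0.0036,0.002,-0.006],[0.305,0.018,0.3,-0.0036,0.002,-0.006],[0.305,0.018,0.3,-0.0036,0.002,-0.006],[0.305,0.018,0.3,-0.0036,0.002,-0.006]]]'; python3 - <<'E'
from h import *
import pickle
s=r.sense(); T=pose(s); im=r.grab_frame("wrist"); cv2.imwrite("pics/w3.png",im[:,:,::-1]); print(s['qpos'])
g=np.array([563.845,53.935,197.445]); Rs=seatR(-.2508); s0=g-75*Rs[:,2]
C=cam("wrist",T); im=im.astype(int)
y=(im[:,:,0]>170)&(im[:,:,1]>140)&(im[:,:,2]<110)
q=cv2.boxPoints(cv2.minAreaRect(np.argwhere(y)[:,::-1].astype(np.float32))); print("bar px",q.tolist())
e=np.array([[7,28,75],[-7,28,75],[7,-28,75],[-7,-28,75.]])@Rs.T+s0; print("pred",proj(C,e).tolist())
delta(g-24*Rs[:,2],toolR(Rs),T)
E
```

```text
clock: 3.25
eef_pos: [547.0, 57.7, 224.4]
tcp_rot: [2.591, 0.0, 1.32]
contact_force: [0.5, 0.3, 0.9]
opening: 0.998
grasp_force: 0.0
[ 0.2633  0.0496  2.1689 -0.5661  0.5002  0.9569]
bar px [[306.0, 225.0], [337.0, 225.0], [337.0, 344.0], [306.0, 344.0]]
pred [[338.12961590102464, 222.24587828342231], [304.4524898945537, 222.25543091735537], [336.6109734383406, 342.9351508417715], [305.64721669097344, 342.96225442189245]]
shift mm [ 0.5592  0.6049 56.0071] units [0.0028 0.003  0.28  ] turn units [0.0002 0.     0.0001] deg 0.036095444491997766
```

```bash
python3 -m inch '[[[0,0.003,0.14,0,0,0],[0,0.003,0.22,0,0,0],[0,0.003,0.28,0,0,0],[0,0.003,0.28,0,0,0],[0,0.003,0.28,0,0,0]]]'; python3 -m inch '[[[0,0,0,0,0,0],[0,0,0,0,0,0],[0,0,0,0,0,0],[0,0,0,0,0,0],[0,0,0,0,0,0],[0,0,0,0,0,0],[0,0,0,0,0,0],[0,0,0,0,0,0]]]' -1 70; python3 -m inch '[[[0,0,0,0,0,0],[0,0,0,0,0,0]]]'
```

```text
clock: 3.72
eef_pos: [575.8, 49.6, 177.0]
tcp_rot: [2.591, 0.001, 1.319]
contact_force: [-0.3, -0.1, -0.0]
opening: 0.998
grasp_force: 0.0
clock: 4.38
eef_pos: [576.0, 50.4, 176.4]
tcp_rot: [2.591, 0.0, 1.321]
contact_force: [-1.2, 1.5, 2.1]
opening: 0.146
grasp_force: 69.3
clock: 4.55
eef_pos: [576.0, 50.3, 176.2]
tcp_rot: [2.592, 0.001, 1.32]
contact_force: [-1.2, 0.3, 2.1]
opening: 0.147
grasp_force: 69.4
```

```bash
python3 -m inch '[[[0,0,0.015,0,0,0],[0,0,0.03,0,0,0],[0,0,0.04,0,0,0],[0,0,0.05,0,0,0],[0,0,0.05,0,0,0],[0,0,0.05,0,0,0]]]'; python3 - <<'E'
from h import *
g=np.array([563.845,53.935,197.445]); Rs=seatR(-.2508); s=r.sense()
print("TCP in grip frame",Rs.T@(s['eef_pos']-g),"force seat",Rs.T@s['contact_force'],s['wrist_torque'])
E
```

```text
clock: 5.05
eef_pos: [581.2, 49.0, 167.6]
tcp_rot: [2.592, 0.001, 1.32]
contact_force: [-2.7, 0.6, 4.1]
opening: 0.153
grasp_force: 70.0
TCP in grip frame [ -0.2539  -0.4532 -34.85  ] force seat [-0.2325 -0.041   4.9043] [0.027  0.107  0.0027]
```

```bash
python3 - <<'E'
from h import *
im=r.grab_frame("wrist"); cv2.imwrite("pics/w4.png",im[100:480,140:500,::-1])
E
```

```text
(no output)
```

View pics/w4.png

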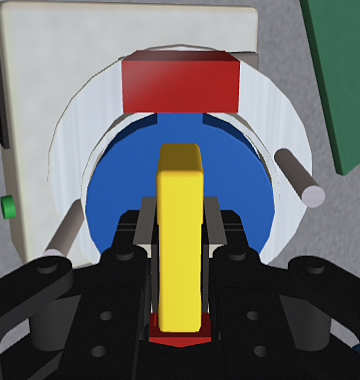

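The bar sits centred between the pads, the disc is deep below the lug, and the bar's top face spans about rows 263–431 in the full frame. I'll check where the bar stands relative to the tool, to see whether the grip slipped.

```bash
python3 - <<'E'
from h import *
im=cv2.imread("pics/w4.png")[:,:,::-1].astype(int)
col=im[:,168:190].mean(1).astype(int); y=(im[:,:,0]>170)&(im[:,:,1]>140)&(im[:,:,2]<110)
a=np.argwhere(y); print("rows",a[:,0].min()+100,a[:,0].max()+100); print(col[140:172:2,0])
for rr in(180,220,260,300,320): w=np.where(y[rr])[0]; print(rr+100,w.min()+140,w.max()+140)
C=cam("wrist",np.eye(4))
for z in(-25,-30,-35): print(z,proj(C,[[28,7,z],[28,-7,z],[-28,7,z],[-28,-7,z]]).round(1).tolist())
E
```

```text
rows 250 431
[ 39  48 114 109 109 109 110 110 110 110 110 110 111 111 108 142]
280 298 342
320 299 342
360 300 340
400 300 340
420 300 340
-25 [[344.4, 269.6], [295.9, 269.6], [341.6, 431.7], [298.7, 431.8]]
-30 [[345.5, 275.6], [295.0, 275.7], [342.4, 442.8], [298.0, 442.8]]
-35 [[346.6, 282.2], [294.0, 282.2], [343.3, 454.6], [297.2, 454.7]]
```

No slip, and the cover is pressed about 10 mm. Now turning.

```bash
python3 -m inch '[[[0,0,0,0,0,-0.03],[0,0,0,0,0,-0.06],[0,0,0,0,0,-0.09],[0,0,0,0,0,-0.12],[0,0,0,0,0,-0.12]]]'; python3 - <<'E'
from h import *
g=np.array([563.845,53.935,197.445]); Rs=seatR(-.2508); s=r.sense()
print("TCP in grip frame",Rs.T@(s['eef_pos']-g),"force seat",Rs.T@s['contact_force'],Rs.T@s['wrist_torque'],s['qpos'][5])
E
```

```text
clock: 5.52
eef_pos: [580.7, 48.9, 167.4]
tcp_rot: [2.625, 0.196, 1.65]
contact_force: [-3.4, 1.0, 4.3]
opening: 0.148
grasp_force: 70.0
TCP in grip frame [ -0.7306  -0.731  -34.7907] force seat [-0.7566  0.1431  5.4984] [0.0342 0.4315 0.1188] 0.7133403944352256
```

```bash
python3 -m inch '[[[0,0,0,0,0,-0.038],[0,0,0,0,0,-0.076],[0,0,0,0,0,-0.114],[0,0,0,0,0,-0.152],[0,0,0,0,0,-0.19],[0,0,0,0,0,-0.228],[0,0,0,0,0,-0.266],[0,0,0,0,0,-0.3]]]'; python3 -m inch '[[[0,0,0,0,0,-0.02],[0,0,0,0,0,-0.02],[0,0,0,0,0,-0.02]]]';python3 - <<'E'
from h import *
g=np.array([563.845,53.935,197.445]); Rs=seatR(-.2508); s=r.sense(); T=pose(s)
print("TCP in grip frame",Rs.T@(s['eef_pos']-g),"force seat",Rs.T@s['contact_force'],Rs.T@s['wrist_torque'],s['qpos'])
print("turn",np.degrees(R.from_matrix(Rs.T@T[:3,:3]@toolR(seatR(0)).T@seatR(0)).as_rotvec()), "axis err", Rs.T@T[:3,2])
E
```

```text
clock: 6.18
eef_pos: [580.7, 48.9, 167.5]
tcp_rot: [2.993, 0.531, 2.602]
contact_force: [-4.0, 1.5, 4.4]
opening: 0.15
grasp_force: 70.1
clock: 6.43
eef_pos: [580.7, 48.9, 167.5]
tcp_rot: [3.026, 0.538, 2.667]
contact_force: [-5.1, 0.2, 3.4]
opening: 0.151
grasp_force: 70.0
TCP in grip frame [ -0.6739  -0.7041 -34.7699] force seat [-2.4479 -1.0184  5.4835] [-0.028   0.5424  0.1173] [ 0.222   0.196   2.1622 -0.7184  0.3707 -0.2835]
turn [-0.0088  0.0561 78.9976] axis err [-0.0006 -0.0007 -1.    ]
```

It has turned 79° with low torque. Now lifting along the axis.

```bash
python3 -m inch '[[[0,0,-0.02,0,0,0],[0,0,-0.04,0,0,0],[0,0,-0.06,0,0,0],[0,0,-0.08,0,0,0],[0,0,-0.1,0,0,0],[0,0,-0.1,0,0,0]]]'; python3 -m inch '[[[0,0,-0.04,0,0,0],[0,0,-0.1,0,0,0],[0,0,-0.18,0,0,0],[0,0,-0.26,0,0,0],[0,0,-0.34,0,0,0],[0,0,-0.4,0,0,0],[0,0,-0.4,0,0,0]]]'; python3 - <<'E'
from h import *
s=r.sense(); T=pose(s); im=r.grab_frame("scene"); cv2.imwrite("pics/s5.png",cv2.resize(np.ascontiguousarray(im[130:430,230:550,::-1]),None,fx=1.8,fy=1.8))
print(s['qpos'])
# goal above tray: vertical tool; keep minimal turn from now
tz=T[:3,2]; ax=np.cross(tz,[0,0,-1]); an=np.arcsin(np.linalg.norm(ax)); Rg=R.from_rotvec(ax/np.linalg.norm(ax)*an).as_matrix()@T[:3,:3]
print(Rg); delta([460.8,292.4,170],Rg,T)
E
```

```text
clock: 6.93
eef_pos: [570.7, 51.7, 185.4]
tcp_rot: [3.027, 0.54, 2.671]
contact_force: [-0.2, -0.0, -1.2]
opening: 0.149
grasp_force: 69.1
clock: 7.52
eef_pos: [530.3, 62.5, 255.3]
tcp_rot: [3.025, 0.541, 2.67]
contact_force: [-0.3, 0.2, -1.1]
opening: 0.148
grasp_force: 69.1
[ 0.287  -0.0243  2.1624 -0.5125  0.5771 -0.4719]
[[-0.9052  0.425  -0.    ]
 [ 0.425   0.9052  0.    ]
 [ 0.     -0.     -1.    ]]
shift mm [186.4505 173.5758   7.6168] units [0.9323 0.8679 0.0381] turn units [ 0.0334  0.1726 -0.    ] deg 31.64574133837431
```

View pics/s5.png

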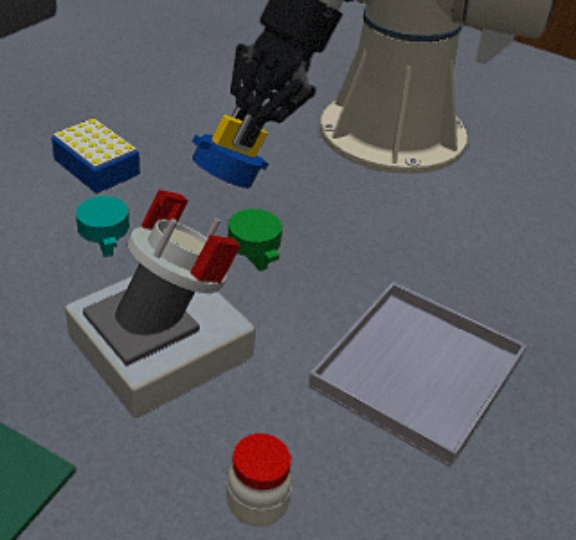

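The cover hangs in the gripper, free of the holder, and the bystanders haven't moved. The tray is at crop (415,370). Next I'll carry it over.

```bash
python3 - <<'E'
from h import *
T=pose(); tz=T[:3,2]; ax=np.cross(tz,[0,0,-1]); Rg=R.from_rotvec(ax/np.linalg.norm(ax)*np.arcsin(np.linalg.norm(ax))).as_matrix()@T[:3,:3]
delta([461,292,240],Rg,T)
E
```

```text
shift mm [149.7131 180.4245 -52.8341] units [ 0.7486  0.9021 -0.2642] turn units [ 0.0332  0.1725 -0.    ] deg 31.61419896226918
```

```bash
python3 -m inch '[[[0.05,0.06,-0.02,0,0.01,0],[0.15,0.18,-0.05,0.006,0.03,0],[0.28,0.34,-0.1,0.012,0.064,0],[0.41,0.5,-0.145,0.018,0.095,0],[0.54,0.66,-0.19,0.024,0.125,0],[0.65,0.79,-0.23,0.03,0.15,0],[0.72,0.87,-0.255,0.033,0.167,0],[0.75,0.9,-0.264,0.033,0.1725,0]]]'; python3 -m inch '[[[0,0,0,0,0,0],[0,0,0,0,0,0]]]'; python3 - <<'E'
from h import *
s=r.sense(); T=pose(s); print(s['qpos'],T[:3,2])
W=r.grab_frame("wrist"); t=r.grab_frame("top"); cv2.imwrite("pics/w6.png",W[:,:,::-1]); cv2.imwrite("pics/t6.png",t[:,:,::-1])
tz=T[:3,2]; ax=np.cross(tz,[0,0,-1]); Rg=R.from_rotvec(ax).as_matrix()@T[:3,:3]
delta([461,292,60],Rg,T)
E
```

```text
clock: 8.23
eef_pos: [461.0, 294.0, 237.2]
tcp_rot: [-3.14, -0.005, 2.704]
contact_force: [0.7, 0.1, -2.9]
opening: 0.149
grasp_force: 69.0
clock: 8.4
eef_pos: [460.5, 290.4, 237.4]
tcp_rot: [-3.139, -0.001, 2.703]
contact_force: [0.1, -0.1, -2.3]
opening: 0.15
grasp_force: 69.0
[ 0.5604  0.2235  1.7978 -0.001   1.1232 -0.5711] [-0.002  -0.0024 -1.    ]
shift mm [  0.1457   2.2142 177.3522] units [0.0007 0.0111 0.8868] turn units [-0.0009 -0.0003 -0.    ] deg 0.17661660556221195
```

View pics/w6.png

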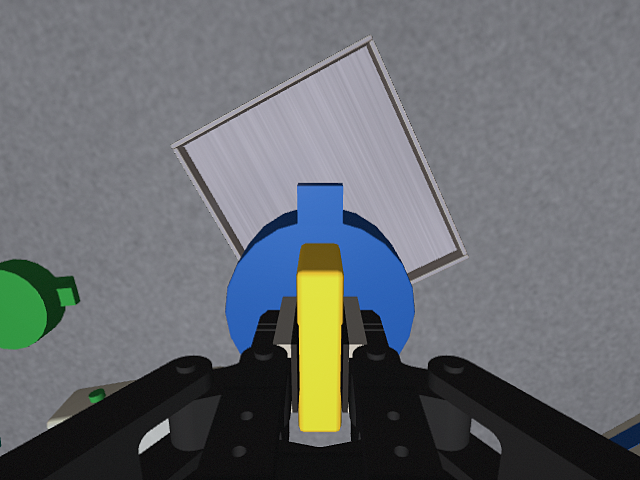

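The cover is held straight and level over the tray, whose rim corners are at (177,147), (371,39) and (464,256). Lowering to about 10 mm above the floor, then creeping.

```bash
python3 -m inch '[[[0,0.01,0.1,0,0,0],[0,0.01,0.28,0,0,0],[0,0.01,0.46,0,0,0],[0,0.01,0.64,0,0,0],[0,0.01,0.78,0,0,0],[0,0.01,0.88,0,0,0],[0,0.01,0.92,0,0,0],[0,0.01,0.92,0,0,0]]]'; python3 -m inch '[[[0,0,0.01,0,0,0],[0,0,0.02,0,0,0],[0,0,0.03,0,0,0],[0,0,0.035,0,0,0],[0,0,0.04,0,0,0],[0,0,0.04,0,0,0]]]'
```

```text
clock: 9.17
eef_pos: [460.1, 291.6, 53.2]
tcp_rot: [-3.138, -0.003, 2.702]
contact_force: [-0.5, 0.9, -1.5]
opening: 0.148
grasp_force: 68.9
clock: 9.67
eef_pos: [461.1, 293.2, 46.8]
tcp_rot: [-3.141, -0.001, 2.703]
contact_force: [0.3, -0.7, -2.5]
opening: 0.148
grasp_force: 68.9
```

```bash
python3 -m inch '[[[0,0,0.006,0,0,0],[0,0,0.012,0,0,0],[0,0,0.018,0,0,0],[0,0,0.02,0,0,0],[0,0,0.02,0,0,0],[0,0,0.02,0,0,0]]]'; python3 -m inch '[[[0,0,0.005,0,0,0],[0,0,0.01,0,0,0],[0,0,0.01,0,0,0],[0,0,0.01,0,0,0]]]';
```

```text
clock: 10.17
eef_pos: [461.0, 293.1, 42.4]
tcp_rot: [-3.14, -0.002, 2.703]
contact_force: [0.6, 0.1, -1.7]
opening: 0.15
grasp_force: 68.9
clock: 10.5
eef_pos: [461.0, 293.1, 40.4]
tcp_rot: [-3.14, -0.002, 2.703]
contact_force: [-0.6, 0.2, -2.3]
opening: 0.151
grasp_force: 68.9
```

```bash
python3 -m inch '[[[0,0,0.004,0,0,0],[0,0,0.004,0,0,0],[0,0,0.004,0,0,0]]]'; python3 -m inch '[[[0,0,0.004,0,0,0],[0,0,0.004,0,0,0],[0,0,0.004,0,0,0]]]'; python3 -m inch '[[[0,0,0.004,0,0,0],[0,0,0.004,0,0,0],[0,0,0.004,0,0,0]]]'|grep -E "eef|contact"
```

```text
clock: 10.75
eef_pos: [461.0, 293.1, 39.6]
tcp_rot: [-3.14, -0.002, 2.703]
contact_force: [0.8, 0.3, -2.2]
opening: 0.144
grasp_force: 68.9
clock: 11.0
eef_pos: [461.0, 293.1, 38.8]
tcp_rot: [-3.14, -0.002, 2.703]
contact_force: [-0.3, -0.5, -2.2]
opening: 0.153
grasp_force: 68.9
eef_pos: [461.0, 293.1, 38.0]
contact_force: [-0.5, -0.2, -2.2]
```

```bash
python3 -m inch '[[[0,0,0.004,0,0,0],[0,0,0.004,0,0,0],[0,0,0.004,0,0,0]]]'|grep -E "eef|contact"; python3 -m inch '[[[0,0,0.004,0,0,0],[0,0,0.004,0,0,0],[0,0,0.004,0,0,0]]]'|grep -E "eef|contact"
```

```text
eef_pos: [461.0, 293.1, 37.9]
contact_force: [-2.6, -2.0, 7.2]
eef_pos: [461.0, 293.1, 37.9]
contact_force: [-4.2, -4.3, 18.4]
```

Contact at TCP z = 37.9, as expected. I'll ease off slightly, release, and back away.

```bash
python3 -m inch '[[[0,0,-0.006,0,0,0],[0,0,-0.006,0,0,0],[0,0,-0.006,0,0,0]]]'; python3 -m inch '[[[0,0,0,0,0,0],[0,0,0,0,0,0],[0,0,0,0,0,0],[0,0,0,0,0,0],[0,0,0,0,0,0],[0,0,0,0,0,0]]]' 0.3; python3 -m inch '[[[0,0,-0.03,0,0,0],[0,0,-0.1,0,0,0],[0,0,-0.2,0,0,0],[0,0,-0.35,0,0,0],[0,0,-0.5,0,0,0],[0,0,-0.65,0,0,0],[0,0,-0.75,0,0,0],[0,0,-0.75,0,0,0]]]'; python3 -m inch '[[[0,0,0,0,0,0],[0,0,0,0,0,0],[0,0,0,0,0,0]]]'; python3 - <<'E'
from h import *
im=r.grab_frame("scene"); cv2.imwrite("pics/s7.png",cv2.resize(np.ascontiguousarray(im[130:430,230:550,::-1]),None,fx=1.8,fy=1.8))
T=pose(); c=cam("wrist",T); w=r.grab_frame("wrist")
b=max(blobs(w,*YEL,amin=200),key=lambda q:q[1]); print(b[:3],onplane(c,[b[0]],64))
E
```

```text
clock: 12.0
eef_pos: [461.2, 293.2, 37.9]
tcp_rot: [-3.141, -0.001, 2.703]
contact_force: [-1.1, -1.2, 5.0]
opening: 0.15
grasp_force: 70.1
clock: 12.5
eef_pos: [461.0, 293.1, 37.6]
tcp_rot: [-3.14, -0.002, 2.703]
contact_force: [0.7, 0.1, 0.7]
opening: 0.65
grasp_force: 0.0
clock: 13.17
eef_pos: [463.5, 294.6, 192.7]
tcp_rot: [3.136, 0.002, 2.703]
contact_force: [0.7, 0.6, 0.3]
opening: 0.65
grasp_force: 0.0
clock: 13.42
eef_pos: [460.6, 292.7, 186.5]
tcp_rot: [-3.139, -0.003, 2.703]
contact_force: [0.6, -1.0, 0.3]
opening: 0.648
grasp_force: 0.0
([321.2, 229.4], 1804.5, [[311.0, 185.0], [332.0, 185.0], [332.0, 274.0], [311.0, 274.0]]) [[457.8517 294.1523  64.    ]]
```

View pics/s7.png

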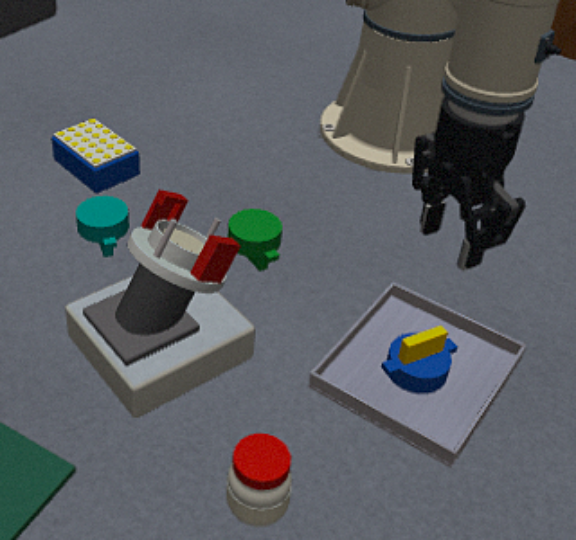

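The cover lies flat with its grip up in the middle of the tray (crop (420,362)). The gripper is clear and the bystanders are unmoved, so I'm handing in.

```bash
python3 -c "
from rig import r
print(r.sign_off())"
```

```text
the job is handed in; nothing more can be done
None
```

The cover was pressed in about 10 mm, turned 79° anticlockwise and lifted off; it now lies flat, grip up, near the centre of the tray, with the tip box, bottle and jar untouched, and I handed the job in at about 13.5 s without a verdict being returned.

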